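Put the returned motorcycle parts back in their stock bins

TASK

Five parts have come back to the stockroom counter: a piston, a large and a small ball bearing, a spark plug and a brake pad. Put each one away in the blue bin that already holds one of its kind, laid on the bin floor beside that one and not on top of it or propped on a wall: the piston standing crown up, the bearings and the pad flat, the spark plug on its side. Lower them in; do not drop or throw them.

Things in the scene. Friction and masses are not known exactly. Their poses are not given: they have to be found in the camera images.
- piston_c (a point): loose engine piston, aluminium, 50 mm diameter, 44 mm tall, 0.11 kg, standing crown up. Point: its centre, 22 mm above the face it stands on; z axis up through the crown. Nothing else lies within 50 mm of its centre at the start. The bystanders between the loose parts are under 25 mm tall, and nothing over the loose parts, the bins and the space between them is taller than 55 mm; taller equipment stands at the sides (beyond 0.5 m left and right) and behind the bins.
- big_bearing_c (a point): loose large ball bearing, steel ring with black seals, 47 mm outer diameter, 14 mm thick, 0.11 kg, lying flat. Point: its centre, 7 mm above the face it lies on; z axis is the bearing's axis. Nothing else lies within 50 mm of its centre at the start.
- small_bearing_c (a point): loose small ball bearing, steel ring with black seals, 30 mm outer diameter, 9 mm thick, 0.035 kg, lying flat. Point: its centre, 4.5 mm above the face it lies on; z axis is the bearing's axis. Nothing else lies within 50 mm of its centre at the start.
- plug_c (a point): loose spark plug, 84 mm long, lying on its side. Point: centre of its steel hexagon (12 mm long, 24 mm wide over the corners, 20.8 mm over the flats), 10.4 mm above the surface; x axis along the plug towards the white insulator and terminal (end at +44 mm), thread towards -x (end at -41 mm). It balances at the hexagon, 0.05 kg. Nothing else lies within 50 mm of its centre at the start.
- pad_c (a point): loose brake pad, dark, lying flat with the lining up: 80 mm long (x) by 40 mm wide (y) by 11 mm thick; the end ears are narrower, the middle 56 mm have the full width from top to bottom. Point: its centre, 5.5 mm above the face it lies on; 0.1 kg. Nothing else lies within 50 mm of its centre at the start.
- piston_bin: open-fronted blue plastic stock bin, fixed to the counter, the same as the other four: 170 mm long (bin x, high back wall at +x, low front at -x towards the robot) by 120 mm wide (bin y), floor and walls 4 mm thick; back and the rear part of the sides 52 mm high, sides sloping down to a 26 mm front. Origin: centre of the underside; z up; may be turned a few degrees. One piston stands in its back part. The front 100 mm of the bin is empty.
- big_bearing_bin: open-fronted blue plastic stock bin, fixed to the counter, the same as the other four: 170 mm long (bin x, high back wall at +x, low front at -x towards the robot) by 120 mm wide (bin y), floor and walls 4 mm thick; back and the rear part of the sides 52 mm high, sides sloping down to a 26 mm front. Origin: centre of the underside; z up; may be turned a few degrees. One large bearing lies in its back part. The front 100 mm of the bin is empty.
- small_bearing_bin: open-fronted blue plastic stock bin, fixed to the counter, the same as the other four: 170 mm long (bin x, high back wall at +x, low front at -x towards the robot) by 120 mm wide (bin y), floor and walls 4 mm thick; back and the rear part of the sides 52 mm high, sides sloping down to a 26 mm front. Origin: centre of the underside; z up; may be turned a few degrees. One small bearing lies in its back part. The front 100 mm of the bin is empty.
- plug_bin: open-fronted blue plastic stock bin, fixed to the counter, the same as the other four: 170 mm long (bin x, high back wall at +x, low front at -x towards the robot) by 120 mm wide (bin y), floor and walls 4 mm thick; back and the rear part of the sides 52 mm high, sides sloping down to a 26 mm front. Origin: centre of the underside; z up; may be turned a few degrees. One spark plug lies across its back part. The front 100 mm of the bin is empty.
- pad_bin: open-fronted blue plastic stock bin, fixed to the counter, the same as the other four: 170 mm long (bin x, high back wall at +x, low front at -x towards the robot) by 120 mm wide (bin y), floor and walls 4 mm thick; back and the rear part of the sides 52 mm high, sides sloping down to a 26 mm front. Origin: centre of the underside; z up; may be turned a few degrees. One brake pad lies across its back part. The front 100 mm of the bin is empty.
Mind the look-alikes: they are no part of the job. Leave any orange, red or yellow look-alike of the part that bears small_bearing_c alone.

How it is judged:
At the end, for the whole second after the job is handed in: Each of the five parts lies inside the bin of its kind (its centre within the inner walls), down on the bin floor to within 5 mm, the piston upright and the bearings and pad flat to within 0.2 rad, the spark plug lying to within 0.22 rad of level, all let go and at rest (under 0.02 m/s) (x of piston_c in the frame of piston_bin between -0.076 and 0.076 m and y of piston_c in the frame of piston_bin between -0.056 and 0.056 m and z of piston_c in the frame of piston_bin between 0 and 0.031 m and angle between each of piston_c, big_bearing_c, small_bearing_c, pad_c's own z axis and vertical below 0.2 rad and linear speed of each of piston, big_bearing, small_bearing, plug, pad below 0.02 m/s and x of big_bearing_c in the frame of big_bearing_bin between -0.076 and 0.076 m and y of big_bearing_c in the frame of big_bearing_bin between -0.056 and 0.056 m and z of big_bearing_c in the frame of big_bearing_bin between 0 and 0.016 m and x of small_bearing_c in the frame of small_bearing_bin between -0.076 and 0.076 m and y of small_bearing_c in the frame of small_bearing_bin between -0.056 and 0.056 m and z of small_bearing_c in the frame of small_bearing_bin between 0 and 0.0135 m and x of plug_c in the frame of plug_bin between -0.076 and 0.076 m and y of plug_c in the frame of plug_bin between -0.056 and 0.056 m and z of plug_c in the frame of plug_bin between 0 and 0.0194 m and angle between plug_c's own x axis and vertical above 1.35 rad and x of pad_c in the frame of pad_bin between -0.076 and 0.076 m and y of pad_c in the frame of pad_bin between -0.056 and 0.056 m and z of pad_c in the frame of pad_bin between 0 and 0.0145 m); the robot touches nothing.
It fails at once if the piston is dropped or thrown: it moves faster than 0.75 m/s (a fall of about 30 mm) while no finger touches it (contact force between piston and the fingers below 0.02 N and linear speed of piston above 0.75 m/s).
It fails at once if the big bearing is dropped or thrown: it moves faster than 0.75 m/s (a fall of about 30 mm) while no finger touches it (contact force between big_bearing and the fingers below 0.02 N and linear speed of big_bearing above 0.75 m/s).
It fails at once if the small bearing is dropped or thrown: it moves faster than 0.75 m/s (a fall of about 30 mm) while no finger touches it (contact force between small_bearing and the fingers below 0.02 N and linear speed of small_bearing above 0.75 m/s).
It fails at once if the plug is dropped or thrown: it moves faster than 0.75 m/s (a fall of about 30 mm) while no finger touches it (contact force between plug and the fingers below 0.02 N and linear speed of plug above 0.75 m/s).
It fails at once if the pad is dropped or thrown: it moves faster than 0.75 m/s (a fall of about 30 mm) while no finger touches it (contact force between pad and the fingers below 0.02 N and linear speed of pad above 0.75 m/s).
It also fails if it takes over 106 s, if anything falls off the work surface, if the arm or the gripper's body presses on something with over 40 N, if the wrist force passes 120 N, or if a joint passes its speed limit or range.

ROBOT

A 6-joint arm with a two-finger parallel gripper is mounted at the origin on the work surface. World frame = base frame: x ahead of the robot, y to its left, z up, the work surface at z = 0. Lengths are in m, angles in rad, forces in N, time in s.
With the tool pointing down it reaches from about 0.3 to 0.775 m from the base axis. Payload 14.6 kg.
Tool frame: the origin (TCP) lies midway between the tips of the shut fingers; the grasp point (between the pads) lies 19 mm behind it (grasp_offset is the distance from the TCP to the grasp point, in m); z points along the fingers, y is the line along which they close (so a half turn about z gives the same grasp; the last joint's range is limited). The gripper opens to 94 mm and grips with 3 to 60 N. Pads are 16 mm wide; open, the fingers measure 119 mm over their backs; the gripper's body (75 mm by 177 mm) begins 78 mm behind the grasp point.
Start: joints at [1.202, 0.3, 1.521, -0, 1.321, -0.067], TCP at [0.163, 0.525, 0.205] pointing down, gripper open.
Joint ranges: [-3.03, 3.03], [-0.79, 2.21], [0.23, 2.52], [-1.04, 4.18], [0, 3.07], [-2.55, 2.55]. Speed limits (rad/s): [2.22, 2.22, 2.57, 3.14, 3.14, 3.14].

INTERFACE

Orientations are given as [roll, pitch, yaw] about the fixed x, y, z axes, in that order (R = Rz(yaw) Ry(pitch) Rx(roll)).
In Python, from station import * gives the robot as it stands. The module is installed in compiled form; this text tells all that it offers.
- The arm moves only by the tool send_rows, never from a script. Its argument "rows" is a list of rows, each an object of numbers: "dx", "dy", "dz": the shift along the tool's x, y, z in mm; "roll": the turn about the tool's z in degrees; "jaw": the closure, from -1 (fully open) to 1 (shut). In form: [{"dx": .., "dy": .., "dz": .., "roll": .., "jaw": ..}, ...]. A call has 1 to 12 rows; each row shifts and turns the commanded pose from where the row before left it, along the tool's axes as they then stand; what a row does not reach is not made up. A row lasts 1/12 s, in which the tool goes at most 41.7 mm and 7.16 degrees, less where a joint would pass 70% of its speed; a pose out of reach is approached as far as the arm can. A call is refused whole if a number of a shift passes 41.7 or a number of a turn 7.16, either way. A call with a gripper value outside its range is refused whole. The fingers move at their own pace and stop on an object; "force" is the grip in N (left out, the last holds). Time passes only in rows, so rows that do not move let the fingers close. It gives the time, the measured TCP pose, the force, the opening and the grip force at its end, in the units of the state.
- get_obs(): the state, without advancing time (a new reading comes with each control period).
- camera(name): name is "scene" or "side" or "wrist"; returns a dict with "frame" (480x640x3 uint8, red, green, blue), "z_map" (480x640 float32, m along the optical axis (not along the pixel's ray), 0 where there is no reading), "camera_matrix" (3x3 intrinsics, pixels), "rvec" (rotation vector, rad) and "tvec" (3), from world to camera coordinates, as OpenCV has them. Camera axes: x right, y down, z forward; pixel columns grow to the right and rows downward; lengths in m; the calibration is good to about 2 mm. A picture is of the moment at which its call begins.
- hand_in(): hands the job in; it is judged then, once.
The state is a dict: "time_s": time; "qpos": joint angles; "joint_vel": joint speeds; "tau": joint torques, N m; "ee_pos": TCP position; "eef_rot": TCP orientation; "force": force on the tool from outside, world axes, zero at the start; "moment": the same for the moment, N m; "grip_width": finger opening in m; "grip_force": force on a finger pad.
Only numpy, scipy, OpenCV 4.12 (cv2) and the standard library are available. Lean on these libraries where they do the work, as an engineer would, in place of code of your own. Each camera call takes 0.05 s, during which the arm holds its last target. There are 200 camera calls.

## Working session

There is one attempt and no reset: what is moved stays moved. The work goes in short steps, Python scripts to look and compute and a tool call to move; the robot and the scene stay as the last step left them, time stands still between calls to the robot, and variables do not carry over. Pictures are saved under pics/ and viewed, at most 14 in all, crops included, and the job is handed in when it is done.

Besides the shell and the picture viewer there is one more tool, called after "Emit:" by a JSON object that holds its "op" and its "data", one argument or row to a line. send_rows: Moves the arm, as the interface text tells. Its arguments: {"type":"object","properties":{"rows":{"type":"array"},"force":{"type":"number"}},"required":["rows"]}

```bash
mkdir -p pics
cat > h.py <<'E'
from station import *
import numpy as np, cv2
def shot(n,fn=None):
    c=camera(n)
    np.savez(''+n+'.npz',**c)
    if fn: cv2.imwrite('pics/'+fn,cv2.cvtColor(c['frame'],cv2.COLOR_RGB2BGR))
    return c
def load(n): return dict(np.load(''+n+'.npz'))
def cloud(c):
    K=c['camera_matrix'];R=cv2.Rodrigues(c['rvec'])[0];t=c['tvec'].ravel()
    v,u=np.mgrid[:480,:640];z=c['z_map']
    P=np.stack([(u-K[0,2])/K[0,0]*z,(v-K[1,2])/K[1,1]*z,z],-1)
    return (P-t)@R
def onz(c,u,v,h):
    K=c['camera_matrix'];R=cv2.Rodrigues(c['rvec'])[0];t=c['tvec'].ravel()
    d=R.T@np.linalg.solve(K,[u,v,1.]);o=-R.T@t
    return o+d*(h-o[2])/d[2]
E
python3 - <<'E'
from h import *
o=get_obs();print({k:np.round(v,3) for k,v in o.items()})
for n in('scene','side','wrist'):
    c=shot(n,n+'1.png');R=cv2.Rodrigues(c['rvec'])[0];print(n,-R.T@c['tvec'].ravel(),R[2],c['camera_matrix'][0,0])
E
```

```text
{'time_s': np.float64(0.0), 'qpos': array([ 1.202,  0.3  ,  1.522, -0.   ,  1.321, -0.067]), 'joint_vel': array([ 0.   ,  0.   ,  0.   ,  0.002, -0.001, -0.   ]), 'tau': array([-0.0000e+00, -5.3181e+01, -3.5274e+01,  7.1000e-02,  2.4000e-02,
       -0.0000e+00]), 'ee_pos': array([0.163, 0.525, 0.205]), 'eef_rot': array([-3.14, -0.  ,  2.84]), 'force': array([-1.213, -1.   , -0.294]), 'moment': array([-0.015,  0.037, -0.001]), 'grip_force': np.float64(0.0), 'grip_width': np.float64(0.094)}
scene [0.80440738 0.60087737 1.08906265] [-0.24247303 -0.48218045 -0.84184847] 597.253080269203
side [0.15353556 0.76055057 0.66733706] [ 0.36054148 -0.71296046 -0.60141269] 476.828344274212
wrist [0.0975183  0.54628345 0.38389074] [ 0.2308245  -0.07200127 -0.97032771] 380.3587497357844
```

View pics/scene1.png

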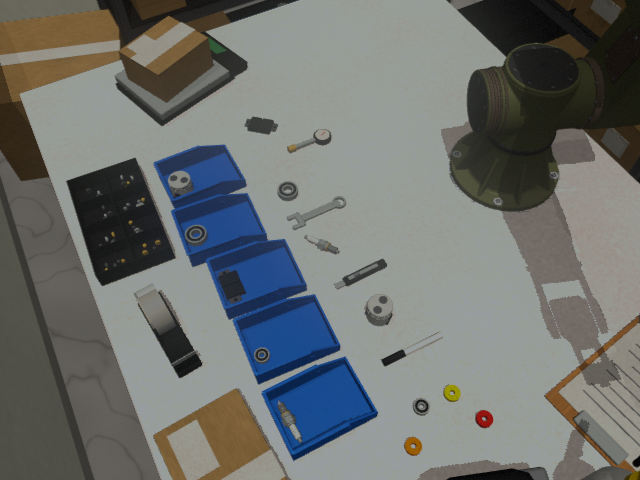

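View pics/side1.png

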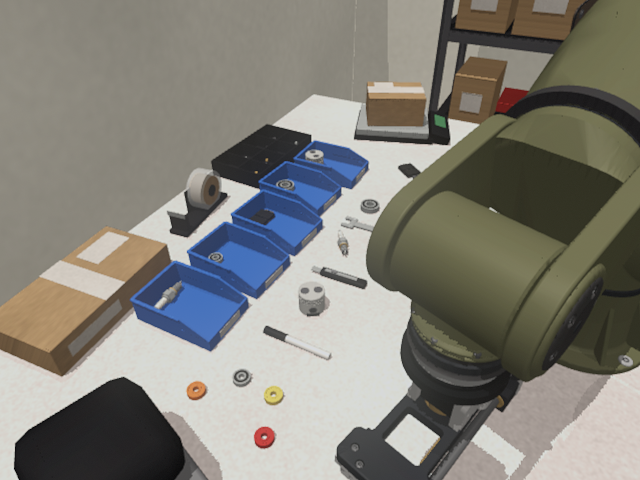

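The scene picture shows the bins, far to near: piston (209,172), big bearing (220,227), pad (257,276), small bearing (287,337) and plug (320,405). The loose parts are the pad (261,125), big bearing (288,189), plug (321,243), piston (379,309) and a small-bearing group.

Small-bearing candidates are steel/black (421,406), yellow (452,393), red (484,419) and orange (413,446). The steel one fits, since it has black seals and the coloured ones are decoys. I'll confirm this in a crop.

Run:
```python
from h import *
c=load('scene');P=cloud(c);f=c['frame']
cr=f[370:470,360:520];a=cv2.resize(cr,None,fx=5,fy=5,interpolation=cv2.INTER_CUBIC)
cv2.imwrite('pics/crop1.png',cv2.cvtColor(a,cv2.COLOR_RGB2BGR))
print('table z',np.median(P[200:300,420:440,2]))
for n,(u,v),r in [('pad',(261,125),22),('big',(288,189),14),('plug',(321,243),24),('piston',(379,309),22),('small',(421,406),13)]:
    q=P[v-r:v+r,u-r:u+r].reshape(-1,3);q=q[(q[:,2]>.003)&(q[:,2]<.07)]
    top=q[q[:,2]>(np.percentile(q[:,2],95)*.6)]
    rc=cv2.minAreaRect((top[:,:2]*1000).astype(np.float32))
    print(n,len(top),'zmax',np.percentile(top[:,2],95).round(4),'rect',np.round(rc[0],1),np.round(rc[1],1),round(rc[2],1),'mean',top[:,:2].mean(0).round(4))
# bins: blue mask
hsv=cv2.cvtColor(f,cv2.COLOR_RGB2HSV)
m=((hsv[...,0]>100)&(hsv[...,0]<125)&(hsv[...,1]>150)).astype(np.uint8)
k,l,s,ce=cv2.connectedComponentsWithStats(m)
for i in range(1,k):
    if s[i,4]<800: continue
    # flat floor points
    q=P[l==i]; 
    rc=cv2.minAreaRect((q[(q[:,2]<.07)][:,:2]*1000).astype(np.float32))
    print('bin',ce[i].round(),s[i,4],np.round(rc[0],1),np.round(rc[1],1),round(rc[2],1),'z',np.percentile(q[:,2],[2,30,50,98]).round(4))
```

```text
table z 0.0007187338979805736
pad 268 zmax 0.0155 rect [ 445.2 -388.3] [45.9 76.2] 51.6 mean [ 0.4452 -0.3886]
big 245 zmax 0.0181 rect [ 477.1 -173.8] [47.  46.3] 46.0 mean [ 0.477  -0.1735]
plug 212 zmax 0.023 rect [500.5 -28.9] [107.8  97.8] 87.9 mean [ 0.4783 -0.006 ]
piston 547 zmax 0.0479 rect [454.1 188.6] [49.1 49.4] 38.4 mean [0.4556 0.1905]
small 165 zmax 0.0132 rect [482.8 385.5] [29.2 28.6] 7.0 mean [0.4823 0.3858]
bin [204. 173.] 1650 [ 638.3 -295.9] [129.5 171.5] 89.1 z [0.0003 0.0043 0.006  0.0559]
bin [258. 285.] 13952 [641.4 -11. ] [195.6 466. ] 2.7 z [0.0011 0.0051 0.0077 0.0549]
bin [320. 404.] 6480 [647.4 301.5] [126.3 172.6] 89.5 z [0.0011 0.0046 0.0062 0.0547]
```

View pics/crop1.png

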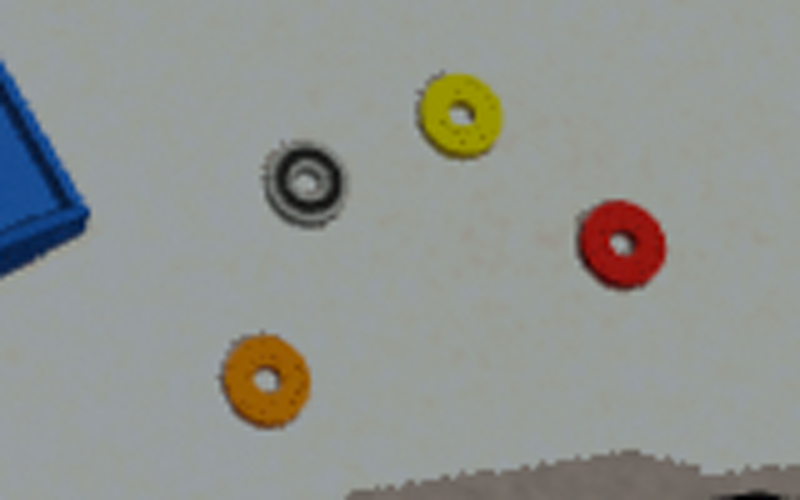

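The crop confirms it: the steel ring with black seals at crop (307,182), scene (421,406), is the target. The coloured ones are decoys. Next I'll refine the bins, the pad and plug orientation, and the parts already in the bins.

Run:
```python
from h import *
c=load('scene');P=cloud(c);f=c['frame']
hsv=cv2.cvtColor(f,cv2.COLOR_RGB2HSV)
m=((hsv[...,0]>100)&(hsv[...,0]<125)&(hsv[...,1]>130)&(P[...,2]<.07)&(P[...,0]<.8))
for n,y0 in [('piston',-.296),('big',-.148),('pad',0),('small',.15),('plug',.301)]:
    q=P[m&(abs(P[...,1]-y0)<.073)&(P[...,2]>.008)&(P[...,2]<.06)];
    rc=cv2.minAreaRect((q[:,:2]*1000).astype(np.float32))
    print(n,len(q),np.round(rc[0],1),np.round(rc[1],1),round(rc[2],1))
    s=(~m)&(abs(P[...,1]-y0)<.05)&(P[...,0]>.57)&(P[...,0]<.715)&(P[...,2]>.009)&(P[...,2]<.06)
    q=P[s]; print('   existing',len(q),q[:,:2].min(0).round(3),q[:,:2].max(0).round(3))
# ortho map
s=1/880*1000
X=((.80-P[...,0])*880).astype(int);Y=((.46-P[...,1])*870).astype(int)
ok=(X>=0)&(X<400)&(Y>=0)&(Y<800)&(c['z_map']>0)
im=np.zeros((400,800,3),np.uint8);im[X[ok],Y[ok]]=f[ok][:,::-1]
im=cv2.morphologyEx(im,cv2.MORPH_CLOSE,np.ones((3,3)))
cv2.imwrite('pics/ortho.png',im)
for n,(u,v),r in [('pad',(261,125),22),('plug',(321,243),24)]:
    q=P[v-r:v+r,u-r:u+r].reshape(-1,3);q=q[(q[:,2]>.006)&(q[:,2]<.07)]
    ctr=np.array([.445,-.388]) if n=='pad' else np.array([.4783,-.006])
    q=q[np.linalg.norm(q[:,:2]-ctr,axis=1)<.06]
    w,V=np.linalg.eigh(np.cov(q[:,:2].T));d=V[:,1]
    t=(q[:,:2]-q[:,:2].mean(0))@V
    print(n,len(q),q[:,:2].mean(0),'axis deg',np.degrees(np.arctan2(d[1],d[0])),t.min(0),t.max(0))
    if n=='plug':
        for b in np.arange(-.05,.06,.006):
            k=abs(t[:,1]-b)<.003
            if k.sum()>2: print(round(b,3),'w',np.ptp(t[k,0]).round(4),'zmax',q[k,2].max().round(4),'xy',(q[:,:2].mean(0)+b*d).round(4))
```

```text
piston 1636 [ 638.3 -295.9] [171.5 131. ] 0.0
   existing 492 [ 0.661 -0.317] [ 0.713 -0.262]
big 2215 [ 654.4 -146.4] [131.6 170.7] 85.6
   existing 239 [ 0.57  -0.198] [ 0.715 -0.102]
pad 2340 [635.5   3.2] [129.3 171.8] 85.3
   existing 533 [ 0.575 -0.05 ] [0.709 0.031]
small 2433 [639.8 151.5] [127.7 171.3] 85.8
   existing 176 [0.684 0.144] [0.713 0.176]
plug 2348 [647.5 301.5] [126.4 172.6] 89.4
   existing 321 [0.697 0.258] [0.715 0.341]
pad 337 [ 0.44417223 -0.38742425] axis deg 144.7984897995473 [-0.04068697 -0.0465663 ] [0.04861284 0.05305512]
plug 262 [ 0.47761516 -0.00446131] axis deg 122.4296649101538 [-0.04677321 -0.04663646] [0.04151367 0.04207154]
-0.044 w 0.0126 zmax 0.0176 xy [ 0.5012 -0.0416]
-0.038 w 0.0081 zmax 0.0181 xy [ 0.498  -0.0365]
-0.032 w 0.0103 zmax 0.0203 xy [ 0.4948 -0.0315]
-0.026 w 0.0212 zmax 0.0193 xy [ 0.4916 -0.0264]
-0.02 w 0.0101 zmax 0.0233 xy [ 0.4883 -0.0213]
-0.014 w 0.0105 zmax 0.0195 xy [ 0.4851 -0.0163]
-0.008 w 0.0558 zmax 0.0248 xy [ 0.4819 -0.0112]
-0.002 w 0.0301 zmax 0.0277 xy [ 0.4787 -0.0061]
0.004 w 0.0504 zmax 0.0236 xy [ 0.4755 -0.0011]
0.01 w 0.0567 zmax 0.0258 xy [0.4723 0.004 ]
0.016 w 0.0168 zmax 0.0214 xy [0.469 0.009]
0.022 w 0.0382 zmax 0.0199 xy [0.4658 0.0141]
0.028 w 0.0134 zmax 0.0208 xy [0.4626 0.0192]
0.034 w 0.0111 zmax 0.0219 xy [0.4594 0.0242]
0.04 w 0.0306 zmax 0.015 xy [0.4562 0.0293]
```

View pics/ortho.png

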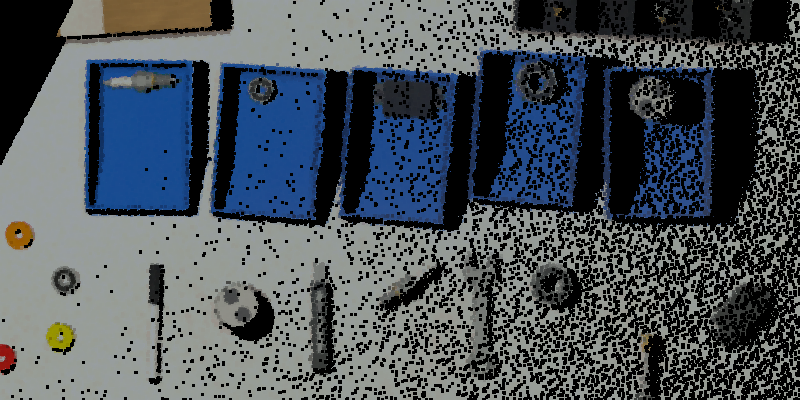

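Emit:
{"op": "send_rows", "data": {
  "rows": [
    {"roll": 7.1, "jaw": 0},
    {"roll": 7.1},
    {"roll": 7.1},
    {"roll": 7.1},
    {"roll": 7.1},
    {"roll": 7.1},
    {"roll": 7.1},
    {"roll": 7.1},
    {"roll": 7.1},
    {"roll": 7.1},
    {"roll": 1.8},
    {}
  ],
  "force": 20
}}

```text
invalid input at $.rows[0]: expected keys dx, dy, dz, roll, jaw
```

Emit:
{"op": "send_rows", "data": {
  "rows": [
    {"dx": 0, "dy": 0, "dz": 0, "roll": 7.1, "jaw": 0},
    {"dx": 0, "dy": 0, "dz": 0, "roll": 7.1, "jaw": 0},
    {"dx": 0, "dy": 0, "dz": 0, "roll": 7.1, "jaw": 0},
    {"dx": 0, "dy": 0, "dz": 0, "roll": 7.1, "jaw": 0},
    {"dx": 0, "dy": 0, "dz": 0, "roll": 7.1, "jaw": 0},
    {"dx": 0, "dy": 0, "dz": 0, "roll": 7.1, "jaw": 0},
    {"dx": 0, "dy": 0, "dz": 0, "roll": 7.1, "jaw": 0},
    {"dx": 0, "dy": 0, "dz": 0, "roll": 7.1, "jaw": 0},
    {"dx": 0, "dy": 0, "dz": 0, "roll": 7.1, "jaw": 0},
    {"dx": 0, "dy": 0, "dz": 0, "roll": 7.1, "jaw": 0},
    {"dx": 0, "dy": 0, "dz": 0, "roll": 1.8, "jaw": 0}
  ],
  "force": 20
}}

```text
time_s: 1.07
ee_pos: [0.1634, 0.525, 0.2052]
eef_rot: [-3.141, 0.0, 1.562]
force: [0.2, 0.2, -0.7]
grip_width: 0.0473
grip_force: 0.0
```

Emit:
{"op": "send_rows", "data": {
  "rows": [
    {"dx": -13.9, "dy": 32, "dz": 8, "roll": 0, "jaw": 0},
    {"dx": -13.9, "dy": 32, "dz": 8, "roll": 0, "jaw": 0},
    {"dx": -13.9, "dy": 32, "dz": 8, "roll": 0, "jaw": 0},
    {"dx": -13.9, "dy": 32, "dz": 8, "roll": 0, "jaw": 0},
    {"dx": -13.9, "dy": 32, "dz": 8, "roll": 0, "jaw": 0},
    {"dx": -13.9, "dy": 32, "dz": 8, "roll": 0, "jaw": 0},
    {"dx": -13.9, "dy": 32, "dz": 8, "roll": 0, "jaw": 0},
    {"dx": -13.9, "dy": 32, "dz": 8, "roll": 0, "jaw": 0},
    {"dx": -13.9, "dy": 32, "dz": 8, "roll": 0, "jaw": 0},
    {"dx": -13.9, "dy": 32, "dz": 8, "roll": 0, "jaw": 0},
    {"dx": 0, "dy": 0, "dz": 0, "roll": 0, "jaw": 0}
  ]
}}

```text
time_s: 1.98
ee_pos: [0.4871, 0.3823, 0.1232]
eef_rot: [-3.14, 0.002, 1.565]
force: [-0.3, -0.5, -0.5]
grip_width: 0.0468
grip_force: 0.0
```

Run:
```python
from h import *
c=shot('wrist','w2.png');P=cloud(c);f=c['frame'].astype(int)
hsv=cv2.cvtColor(c['frame'],cv2.COLOR_RGB2HSV)
m=(P[...,2]>.004)&(P[...,2]<.02)&(np.hypot(P[...,0]-.482,P[...,1]-.386)<.03)&(hsv[...,1]<90)
q=P[m];rc=cv2.minAreaRect((q[:,:2]*1000).astype(np.float32));print(get_obs()['ee_pos'],len(q),rc,np.percentile(q[:,2],[50,95]))
```

```text
[0.48502129 0.38365716 0.12384133] 1028 ((482.6466979980469, 386.62396240234375), (28.660552978515625, 29.863664627075195), 0.11563490331172943) [0.00828787 0.00957219]
```

View pics/w2.png

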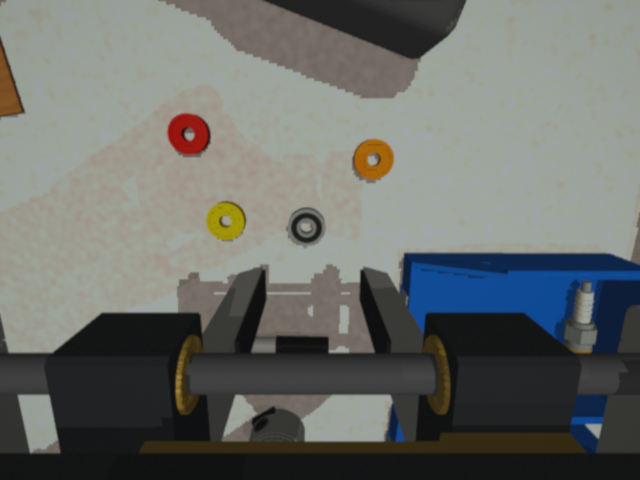

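The wrist view puts the steel bearing at (306,226) between the fingers, which agrees with the scene fix to within 1 mm. I'll descend and grip.

Emit:
{"op": "send_rows", "data": {
  "rows": [
    {"dx": 3, "dy": -2.4, "dz": 25, "roll": 0, "jaw": 0},
    {"dx": 0, "dy": 0, "dz": 30, "roll": 0, "jaw": 0},
    {"dx": 0, "dy": 0, "dz": 30, "roll": 0, "jaw": 0},
    {"dx": 0, "dy": 0, "dz": 20, "roll": 0, "jaw": 0},
    {"dx": 0, "dy": 0, "dz": 10, "roll": 0, "jaw": 0},
    {"dx": 0, "dy": 0, "dz": 5, "roll": 0, "jaw": 0},
    {"dx": 0, "dy": 0, "dz": 0, "roll": 0, "jaw": 0},
    {"dx": 0, "dy": 0, "dz": 0, "roll": 0, "jaw": 0.2},
    {"dx": 0, "dy": 0, "dz": 0, "roll": 0, "jaw": 0.6},
    {"dx": 0, "dy": 0, "dz": 0, "roll": 0, "jaw": 0.6},
    {"dx": 0, "dy": 0, "dz": 0, "roll": 0, "jaw": 0.6}
  ]
}}

```text
time_s: 2.95
ee_pos: [0.4814, 0.389, 0.0067]
eef_rot: [3.14, -0.001, 1.569]
force: [-1.3, 0.4, 5.5]
grip_width: 0.0285
grip_force: 20.0
```

Emit:
{"op": "send_rows", "data": {
  "rows": [
    {"dx": 0, "dy": 0, "dz": -10, "roll": 0, "jaw": 0.6},
    {"dx": 0, "dy": 0, "dz": -30, "roll": 0, "jaw": 0.6},
    {"dx": 0, "dy": 0, "dz": -35, "roll": 0, "jaw": 0.6},
    {"dx": -10, "dy": 8, "dz": -20, "roll": 0, "jaw": 0.6},
    {"dx": -30, "dy": 17, "dz": 0, "roll": 0, "jaw": 0.6},
    {"dx": -35, "dy": 20, "dz": 0, "roll": 0, "jaw": 0.6},
    {"dx": -35, "dy": 20, "dz": 0, "roll": 0, "jaw": 0.6},
    {"dx": -35, "dy": 20, "dz": 0, "roll": 0, "jaw": 0.6},
    {"dx": -35, "dy": 20, "dz": 0, "roll": 0, "jaw": 0.6},
    {"dx": -35, "dy": 17, "dz": 0, "roll": 0, "jaw": 0.6},
    {"dx": -20, "dy": 7, "dz": 0, "roll": 0, "jaw": 0.6},
    {"dx": 0, "dy": 0, "dz": 0, "roll": 0, "jaw": 0.6}
  ]
}}

```text
time_s: 3.95
ee_pos: [0.6109, 0.1493, 0.1012]
eef_rot: [3.141, 0.0, 1.565]
force: [-0.1, 0.4, -0.3]
grip_width: 0.0283
grip_force: 20.0
```

Emit:
{"op": "send_rows", "data": {
  "rows": [
    {"dx": 0, "dy": 0, "dz": 25, "roll": 0, "jaw": 0.6},
    {"dx": 0, "dy": 0, "dz": 25, "roll": 0, "jaw": 0.6},
    {"dx": 0, "dy": 0, "dz": 20, "roll": 0, "jaw": 0.6},
    {"dx": 0, "dy": 0, "dz": 10, "roll": 0, "jaw": 0.6},
    {"dx": 0, "dy": 0, "dz": 6, "roll": 0, "jaw": 0.6},
    {"dx": 0, "dy": 0, "dz": 3, "roll": 0, "jaw": 0.6},
    {"dx": 0, "dy": 0, "dz": 0, "roll": 0, "jaw": 0.6},
    {"dx": 0, "dy": 0, "dz": 0, "roll": 0, "jaw": 0.6}
  ]
}}

```text
time_s: 4.62
ee_pos: [0.61, 0.1537, 0.0126]
eef_rot: [3.14, -0.0, 1.569]
force: [0.3, -0.6, -0.2]
grip_width: 0.0282
grip_force: 20.0
```

Emit:
{"op": "send_rows", "data": {
  "rows": [
    {"dx": 0, "dy": 0, "dz": 1.5, "roll": 0, "jaw": 0.6},
    {"dx": 0, "dy": 0, "dz": 0, "roll": 0, "jaw": 0.3},
    {"dx": 0, "dy": 0, "dz": 0, "roll": 0, "jaw": 0.2},
    {"dx": 0, "dy": 0, "dz": -10, "roll": 0, "jaw": 0.2},
    {"dx": 0, "dy": 0, "dz": -30, "roll": 0, "jaw": 0.2},
    {"dx": 0, "dy": 0, "dz": -35, "roll": 0, "jaw": 0.2},
    {"dx": 2, "dy": -10, "dz": -25, "roll": 0, "jaw": 0},
    {"dx": 8, "dy": -35, "dz": 0, "roll": 0, "jaw": -0.5},
    {"dx": 8, "dy": -35, "dz": 0, "roll": 0, "jaw": -0.5},
    {"dx": 8, "dy": -35, "dz": 0, "roll": 0, "jaw": -0.5},
    {"dx": 8, "dy": -35, "dz": 0, "roll": 0, "jaw": -0.5},
    {"dx": 1, "dy": -5, "dz": 0, "roll": 0, "jaw": -0.5}
  ]
}}

```text
time_s: 5.62
ee_pos: [0.4505, 0.1894, 0.1107]
eef_rot: [-3.141, -0.0, 1.571]
force: [-0.2, -0.4, -0.1]
grip_width: 0.0701
grip_force: 0.0
```

Run:
```python
from h import *
c=shot('scene','s3.png');P=cloud(c)
im=cv2.resize(c['frame'][60:470,130:460],None,fx=1.8,fy=1.45)
q=P[285:330,355:403].reshape(-1,3)
p=P[290:380,235:340].reshape(-1,3);hsv=cv2.cvtColor(c['frame'],cv2.COLOR_RGB2HSV)[290:380,235:340].reshape(-1,3)
k=(hsv[:,1]<100)&(p[:,0]<.67)&(p[:,0]>.56)&(p[:,2]<.06);print('small',k.sum(),p[k].mean(0) if k.any() else 0, np.percentile(p[k][:,2],[10,90]) if k.any() else 0)
cv2.imwrite('pics/s3.png',cv2.cvtColor(c['frame'],cv2.COLOR_RGB2BGR));print(get_obs()['ee_pos'],get_obs()['grip_width'])
c=shot('wrist');P=cloud(c);q=P[(P[...,2]>.03)&(P[...,2]<.055)&(np.hypot(P[...,0]-.455,P[...,1]-.189)<.04)]
if len(q)>10: print('piston',len(q),cv2.minAreaRect((q[:,:2]*1000).astype(np.float32)),q[:,2].max())
```

```text
small 561 [0.6069635  0.17924166 0.00545139] [-0.00095731  0.01450369]
[0.45223851 0.18939127 0.1111238 ] 0.07032530779857768
piston 4273 ((454.24359130859375, 188.46810913085938), (50.03028869628906, 48.942752838134766), 88.84076690673828) 0.045772077123077404
```

View pics/s3.png

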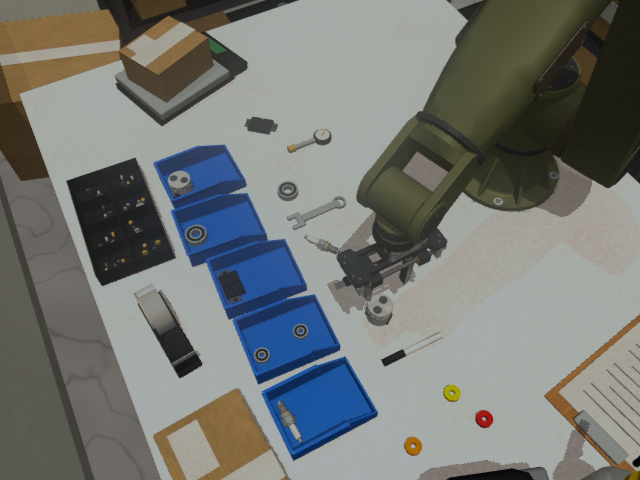

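The small bearing lies flat in its bin at (301,331). The wrist camera puts the piston at (0.454, 0.1885), crown 45 mm high, which is consistent. I'll grip it.

Emit:
{"op": "send_rows", "data": {
  "rows": [
    {"dx": -1, "dy": 2, "dz": 15, "roll": 0, "jaw": -0.5},
    {"dx": 0, "dy": 0, "dz": 25, "roll": 0, "jaw": -0.5},
    {"dx": 0, "dy": 0, "dz": 30, "roll": 0, "jaw": -0.5},
    {"dx": 0, "dy": 0, "dz": 20, "roll": 0, "jaw": -0.5},
    {"dx": 0, "dy": 0, "dz": 10, "roll": 0, "jaw": -0.5},
    {"dx": 0, "dy": 0, "dz": 3, "roll": 0, "jaw": -0.4},
    {"dx": 0, "dy": 0, "dz": 0, "roll": 0, "jaw": -0.2},
    {"dx": 0, "dy": 0, "dz": 0, "roll": 0, "jaw": 0.1},
    {"dx": 0, "dy": 0, "dz": 0, "roll": 0, "jaw": 0.1},
    {"dx": 0, "dy": 0, "dz": 0, "roll": 0, "jaw": 0.1},
    {"dx": 0, "dy": 0, "dz": 0, "roll": 0, "jaw": 0.1}
  ],
  "force": 25
}}

```text
time_s: 6.63
ee_pos: [0.4574, 0.1879, 0.0081]
eef_rot: [3.139, -0.001, 1.569]
force: [-0.9, -0.8, 7.9]
grip_width: 0.0498
grip_force: 25.0
```

Emit:
{"op": "send_rows", "data": {
  "rows": [
    {"dx": 0, "dy": 0, "dz": -10, "roll": 0, "jaw": 0.1},
    {"dx": 0, "dy": 0, "dz": -30, "roll": 0, "jaw": 0.1},
    {"dx": 0, "dy": 0, "dz": -36, "roll": 0, "jaw": 0.1},
    {"dx": 0, "dy": 0, "dz": -30, "roll": 0, "jaw": 0.1},
    {"dx": -15, "dy": 5, "dz": -6, "roll": 0, "jaw": 0.1},
    {"dx": -30, "dy": 10, "dz": 0, "roll": 0, "jaw": 0.1},
    {"dx": -35, "dy": 11, "dz": 0, "roll": 0, "jaw": 0.1},
    {"dx": -35, "dy": 11, "dz": 0, "roll": 0, "jaw": 0.1},
    {"dx": -35, "dy": 11, "dz": 0, "roll": 0, "jaw": 0.1},
    {"dx": -35, "dy": 11, "dz": 0, "roll": 0, "jaw": 0.1},
    {"dx": -35, "dy": 11, "dz": 0, "roll": 0, "jaw": 0.1},
    {"dx": -35, "dy": 11, "dz": 0, "roll": 0, "jaw": 0.1}
  ]
}}

```text
time_s: 7.63
ee_pos: [0.5372, -0.0693, 0.1199]
eef_rot: [3.141, 0.0, 1.569]
force: [0.7, 0.7, -1.8]
grip_width: 0.0498
grip_force: 25.0
```

Emit:
{"op": "send_rows", "data": {
  "rows": [
    {"dx": -35, "dy": 11, "dz": 0, "roll": 0, "jaw": 0.1},
    {"dx": -35, "dy": 11, "dz": 0, "roll": 0, "jaw": 0.1},
    {"dx": -35, "dy": 11, "dz": 0, "roll": 0, "jaw": 0.1},
    {"dx": -35, "dy": 11, "dz": 0, "roll": 0, "jaw": 0.1},
    {"dx": -35, "dy": 11, "dz": 0, "roll": 0, "jaw": 0.1},
    {"dx": -35, "dy": 8, "dz": 0, "roll": 0, "jaw": 0.1},
    {"dx": -17, "dy": 3, "dz": 0, "roll": 0, "jaw": 0.1},
    {"dx": 0, "dy": 0, "dz": 0, "roll": 0, "jaw": 0.1},
    {"dx": 0, "dy": 0, "dz": 0, "roll": 0, "jaw": 0.1}
  ]
}}

```text
time_s: 8.38
ee_pos: [0.6024, -0.295, 0.1192]
eef_rot: [-3.141, -0.0, 1.568]
force: [-0.1, 1.1, -1.0]
grip_width: 0.0499
grip_force: 25.0
```

Emit:
{"op": "send_rows", "data": {
  "rows": [
    {"dx": 0, "dy": 0, "dz": 25, "roll": 0, "jaw": 0.1},
    {"dx": 0, "dy": 0, "dz": 30, "roll": 0, "jaw": 0.1},
    {"dx": 0, "dy": 0, "dz": 25, "roll": 0, "jaw": 0.1},
    {"dx": 0, "dy": 0, "dz": 15, "roll": 0, "jaw": 0.1},
    {"dx": 0, "dy": 0, "dz": 7, "roll": 0, "jaw": 0.1},
    {"dx": 0, "dy": 0, "dz": 3, "roll": 0, "jaw": 0.1},
    {"dx": 0, "dy": 0, "dz": 0, "roll": 0, "jaw": 0.1},
    {"dx": 0, "dy": 0, "dz": 0, "roll": 0, "jaw": 0.1}
  ]
}}

```text
time_s: 9.05
ee_pos: [0.6034, -0.2945, 0.0155]
eef_rot: [3.14, 0.001, 1.57]
force: [-0.2, -0.2, -0.2]
grip_width: 0.0493
grip_force: 25.0
```

Emit:
{"op": "send_rows", "data": {
  "rows": [
    {"dx": 0, "dy": 0, "dz": 2, "roll": 0, "jaw": 0.1},
    {"dx": 0, "dy": 0, "dz": 1.2, "roll": 0, "jaw": 0.1},
    {"dx": 0, "dy": 0, "dz": 0, "roll": 0, "jaw": 0.1}
  ]
}}

```text
time_s: 9.3
ee_pos: [0.6033, -0.2948, 0.0122]
eef_rot: [3.14, 0.001, 1.569]
force: [-1.4, 1.1, 5.3]
grip_width: 0.0496
grip_force: 25.0
```

Emit:
{"op": "send_rows", "data": {
  "rows": [
    {"dx": 0, "dy": 0, "dz": 0, "roll": 0, "jaw": -0.1},
    {"dx": 0, "dy": 0, "dz": 0, "roll": 0, "jaw": -0.23},
    {"dx": 0, "dy": 0, "dz": 0, "roll": 0, "jaw": -0.23},
    {"dx": 0, "dy": 0, "dz": -10, "roll": 0, "jaw": -0.23},
    {"dx": 0, "dy": 0, "dz": -25, "roll": 0, "jaw": -0.23},
    {"dx": 0, "dy": 0, "dz": -35, "roll": 0, "jaw": -0.23},
    {"dx": 0, "dy": 0, "dz": -28, "roll": 0, "jaw": -0.23},
    {"dx": 25, "dy": -26, "dz": 0, "roll": 0, "jaw": -0.5},
    {"dx": 28, "dy": -28, "dz": 0, "roll": 0, "jaw": -0.5},
    {"dx": 28, "dy": -28, "dz": 0, "roll": 0, "jaw": -0.5},
    {"dx": 25, "dy": -28, "dz": 0, "roll": 0, "jaw": -0.5},
    {"dx": 15, "dy": -16, "dz": 0, "roll": 0, "jaw": -0.5}
  ]
}}

```text
time_s: 10.3
ee_pos: [0.4746, -0.1713, 0.1093]
eef_rot: [-3.141, -0.0, 1.57]
force: [0.5, 0.3, 0.2]
grip_width: 0.0705
grip_force: 0.0
```

```bash
cat >> h.py <<'E'
def wr(x,y,r,z0,z1,fn=None):
    c=shot('wrist',fn);P=cloud(c);o=get_obs();print('tcp',o['ee_pos'].round(4),'w',round(float(o['grip_width']),4))
    m=(P[...,2]>z0)&(P[...,2]<z1)&(np.hypot(P[...,0]-x,P[...,1]-y)<r);q=P[m]
    if len(q)>10:
        rc=cv2.minAreaRect((q[:,:2]*1000).astype(np.float32));print(len(q),rc,'zpct',np.percentile(q[:,2],[50,98]).round(4))
        b=cv2.boxPoints(rc);e=max((b[1]-b[0],b[2]-b[1]),key=np.linalg.norm);print('long axis deg',np.degrees(np.arctan2(e[1],e[0]))%180)
E
python3 - <<'E'
from h import *
wr(.477,-.1737,.04,.006,.03)
E
```

```text
tcp [ 0.4734 -0.17    0.1094] w 0.0705
2613 ((477.3875427246094, -173.8043975830078), (46.313323974609375, 46.47256851196289), 89.6385269165039) zpct [0.0133 0.0149]
long axis deg 179.63853
```

Emit:
{"op": "send_rows", "data": {
  "rows": [
    {"dx": -3.8, "dy": 4, "dz": 20, "roll": 0, "jaw": -0.5},
    {"dx": 0, "dy": 0, "dz": 30, "roll": 0, "jaw": -0.5},
    {"dx": 0, "dy": 0, "dz": 25, "roll": 0, "jaw": -0.5},
    {"dx": 0, "dy": 0, "dz": 17, "roll": 0, "jaw": -0.5},
    {"dx": 0, "dy": 0, "dz": 8, "roll": 0, "jaw": -0.5},
    {"dx": 0, "dy": 0, "dz": 4, "roll": 0, "jaw": -0.4},
    {"dx": 0, "dy": 0, "dz": 0, "roll": 0, "jaw": -0.2},
    {"dx": 0, "dy": 0, "dz": 0, "roll": 0, "jaw": 0.2},
    {"dx": 0, "dy": 0, "dz": 0, "roll": 0, "jaw": 0.2},
    {"dx": 0, "dy": 0, "dz": 0, "roll": 0, "jaw": 0.2},
    {"dx": 0, "dy": 0, "dz": 0, "roll": 0, "jaw": 0.2}
  ]
}}

```text
time_s: 11.27
ee_pos: [0.4814, -0.1774, 0.0058]
eef_rot: [3.14, 0.001, 1.569]
force: [-1.5, 0.6, 6.9]
grip_width: 0.0462
grip_force: 25.0
```

Emit:
{"op": "send_rows", "data": {
  "rows": [
    {"dx": 0, "dy": 0, "dz": -10, "roll": 0, "jaw": 0.2},
    {"dx": 0, "dy": 0, "dz": -30, "roll": 0, "jaw": 0.2},
    {"dx": 0, "dy": 0, "dz": -35, "roll": 0, "jaw": 0.2},
    {"dx": 0, "dy": 0, "dz": -25, "roll": 0, "jaw": 0.2},
    {"dx": 5, "dy": 20, "dz": 0, "roll": 0, "jaw": 0.2},
    {"dx": 7, "dy": 30, "dz": 0, "roll": 0, "jaw": 0.2},
    {"dx": 8, "dy": 35, "dz": 0, "roll": 0, "jaw": 0.2},
    {"dx": 8, "dy": 35, "dz": 0, "roll": 0, "jaw": 0.2},
    {"dx": 5, "dy": 23, "dz": 0, "roll": 0, "jaw": 0.2},
    {"dx": 0, "dy": 0, "dz": 0, "roll": 0, "jaw": 0.2},
    {"dx": 0, "dy": 0, "dz": 0, "roll": 0, "jaw": 0.2}
  ]
}}

```text
time_s: 12.18
ee_pos: [0.6242, -0.1439, 0.1047]
eef_rot: [-3.141, -0.0, 1.57]
force: [-0.5, -0.3, -2.3]
grip_width: 0.0462
grip_force: 25.0
```

Emit:
{"op": "send_rows", "data": {
  "rows": [
    {"dx": 0, "dy": 0, "dz": 25, "roll": 0, "jaw": 0.2},
    {"dx": 0, "dy": 0, "dz": 30, "roll": 0, "jaw": 0.2},
    {"dx": 0, "dy": 0, "dz": 22, "roll": 0, "jaw": 0.2},
    {"dx": 0, "dy": 0, "dz": 10, "roll": 0, "jaw": 0.2},
    {"dx": 0, "dy": 0, "dz": 5, "roll": 0, "jaw": 0.2},
    {"dx": 0, "dy": 0, "dz": 1, "roll": 0, "jaw": 0.2},
    {"dx": 0, "dy": 0, "dz": 0, "roll": 0, "jaw": 0.2},
    {"dx": 0, "dy": 0, "dz": 0, "roll": 0, "jaw": 0.2}
  ]
}}

```text
time_s: 12.85
ee_pos: [0.6247, -0.1447, 0.0134]
eef_rot: [3.139, 0.001, 1.569]
force: [0.3, -0.5, -1.4]
grip_width: 0.046
grip_force: 25.0
```

Emit:
{"op": "send_rows", "data": {
  "rows": [
    {"dx": 0, "dy": 0, "dz": 2, "roll": 0, "jaw": 0.2},
    {"dx": 0, "dy": 0, "dz": 1.3, "roll": 0, "jaw": 0.2},
    {"dx": 0, "dy": 0, "dz": 0, "roll": 0, "jaw": 0.2},
    {"dx": 0, "dy": 0, "dz": 0, "roll": 0, "jaw": -0.1},
    {"dx": 0, "dy": 0, "dz": 0, "roll": 0, "jaw": -0.2},
    {"dx": 0, "dy": 0, "dz": 0, "roll": 0, "jaw": -0.2},
    {"dx": 0, "dy": 0, "dz": -10, "roll": 0, "jaw": -0.2},
    {"dx": 0, "dy": 0, "dz": -30, "roll": 0, "jaw": -0.2},
    {"dx": 0, "dy": 0, "dz": -35, "roll": 0, "jaw": -0.2},
    {"dx": -5, "dy": -5, "dz": -25, "roll": 0, "jaw": -0.2},
    {"dx": -20, "dy": -15, "dz": 0, "roll": 0, "jaw": -0.5},
    {"dx": -30, "dy": -22, "dz": 0, "roll": 0, "jaw": -0.5}
  ]
}}

```text
time_s: 13.85
ee_pos: [0.5831, -0.1984, 0.1111]
eef_rot: [3.138, 0.001, 1.572]
force: [1.4, -1.0, -0.6]
grip_width: 0.0663
grip_force: 0.0
```

Emit:
{"op": "send_rows", "data": {
  "rows": [
    {"dx": -30, "dy": -22, "dz": 0, "roll": 0, "jaw": -0.5},
    {"dx": -30, "dy": -22, "dz": 0, "roll": 0, "jaw": -0.5},
    {"dx": -30, "dy": -22, "dz": 0, "roll": 0, "jaw": -0.5},
    {"dx": -30, "dy": -22, "dz": 0, "roll": 0, "jaw": -0.5},
    {"dx": -30, "dy": -22, "dz": 0, "roll": 0, "jaw": -0.5},
    {"dx": -30, "dy": -22, "dz": 0, "roll": 0, "jaw": -0.5},
    {"dx": -9, "dy": -6, "dz": 0, "roll": 0, "jaw": -0.5},
    {"dx": 0, "dy": 0, "dz": 0, "roll": 0, "jaw": -0.5}
  ]
}}

```text
time_s: 14.52
ee_pos: [0.4422, -0.3901, 0.1091]
eef_rot: [3.141, 0.001, 1.566]
force: [-0.6, -0.3, 0.3]
grip_width: 0.0703
grip_force: 0.0
```

Run:
```python
from h import *
wr(.445,-.388,.06,.004,.03,'w4.png')
```

```text
tcp [ 0.4433 -0.3886  0.1089] w 0.0704
4246 ((444.953857421875, -390.2059326171875), (40.30231857299805, 79.34890747070312), 48.457759857177734) zpct [0.0104 0.0119]
long axis deg 138.45776
```

View pics/w4.png

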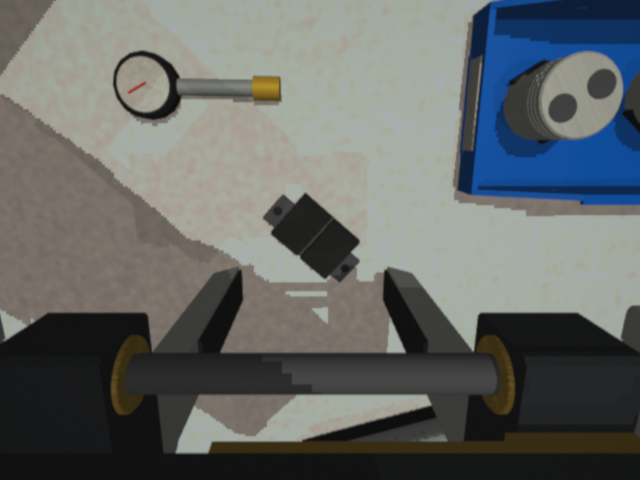

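The pad is at (311,237), 79×40 mm with its long axis at 138.5°. The piston stands upright in its bin at (570,95). I'll turn by -48.5°, then descend.

Emit:
{"op": "send_rows", "data": {
  "rows": [
    {"dx": -1.6, "dy": 1.6, "dz": 0, "roll": -6.9, "jaw": -0.5},
    {"dx": 0, "dy": 0, "dz": 0, "roll": -6.9, "jaw": -0.5},
    {"dx": 0, "dy": 0, "dz": 0, "roll": -6.9, "jaw": -0.5},
    {"dx": 0, "dy": 0, "dz": 0, "roll": -6.9, "jaw": -0.5},
    {"dx": 0, "dy": 0, "dz": 0, "roll": -6.9, "jaw": -0.5},
    {"dx": 0, "dy": 0, "dz": 0, "roll": -6.9, "jaw": -0.5},
    {"dx": 0, "dy": 0, "dz": 0, "roll": -6.9, "jaw": -0.5},
    {"dx": 0, "dy": 0, "dz": 25, "roll": 0, "jaw": -0.5},
    {"dx": 0, "dy": 0, "dz": 25, "roll": 0, "jaw": -0.5},
    {"dx": 0, "dy": 0, "dz": 20, "roll": 0, "jaw": -0.5},
    {"dx": 0, "dy": 0, "dz": 0, "roll": 0, "jaw": -0.5},
    {"dx": 0, "dy": 0, "dz": 0, "roll": 0, "jaw": -0.5}
  ]
}}

```text
time_s: 15.57
ee_pos: [0.446, -0.3884, 0.0384]
eef_rot: [3.141, -0.001, 2.414]
force: [0.5, -0.0, 0.2]
grip_width: 0.0702
grip_force: 0.0
```

Emit:
{"op": "send_rows", "data": {
  "rows": [
    {"dx": 0, "dy": -2, "dz": 15, "roll": 0, "jaw": -0.5},
    {"dx": 0, "dy": 0, "dz": 12, "roll": 0, "jaw": -0.5},
    {"dx": 0, "dy": 0, "dz": 6, "roll": 0, "jaw": -0.4},
    {"dx": 0, "dy": 0, "dz": 0, "roll": 0, "jaw": -0.2},
    {"dx": 0, "dy": 0, "dz": 0, "roll": 0, "jaw": 0.1},
    {"dx": 0, "dy": 0, "dz": 0, "roll": 0, "jaw": 0.35},
    {"dx": 0, "dy": 0, "dz": 0, "roll": 0, "jaw": 0.35},
    {"dx": 0, "dy": 0, "dz": 0, "roll": 0, "jaw": 0.35},
    {"dx": 0, "dy": 0, "dz": 0, "roll": 0, "jaw": 0.35}
  ]
}}

```text
time_s: 16.32
ee_pos: [0.4442, -0.3915, 0.0061]
eef_rot: [-3.142, 0.001, 2.412]
force: [0.2, 1.5, 4.7]
grip_width: 0.0395
grip_force: 25.0
```

Emit:
{"op": "send_rows", "data": {
  "rows": [
    {"dx": 0, "dy": 0, "dz": -10, "roll": 0, "jaw": 0.35},
    {"dx": 0, "dy": 0, "dz": -30, "roll": 0, "jaw": 0.35},
    {"dx": 0, "dy": 0, "dz": -30, "roll": 6.6, "jaw": 0.35},
    {"dx": 0, "dy": 0, "dz": -30, "roll": 6.6, "jaw": 0.35},
    {"dx": 0, "dy": 0, "dz": 0, "roll": 6.6, "jaw": 0.35},
    {"dx": 0, "dy": 0, "dz": 0, "roll": 6.6, "jaw": 0.35},
    {"dx": 0, "dy": 0, "dz": 0, "roll": 6.6, "jaw": 0.35},
    {"dx": 0, "dy": 0, "dz": 0, "roll": 6.6, "jaw": 0.35},
    {"dx": 0, "dy": 0, "dz": 0, "roll": 6.6, "jaw": 0.35},
    {"dx": 0, "dy": 0, "dz": 0, "roll": 6.6, "jaw": 0.35},
    {"dx": 0, "dy": 0, "dz": 0, "roll": 0, "jaw": 0.35},
    {"dx": 0, "dy": 0, "dz": 0, "roll": 0, "jaw": 0.35}
  ]
}}

```text
time_s: 17.32
ee_pos: [0.4438, -0.3912, 0.1059]
eef_rot: [3.142, 0.0, 1.494]
force: [0.4, 0.5, -1.1]
grip_width: 0.0392
grip_force: 25.0
```

Emit:
{"op": "send_rows", "data": {
  "rows": [
    {"dx": 24, "dy": 8, "dz": 0, "roll": 0, "jaw": 0.35},
    {"dx": 35, "dy": 11, "dz": 0, "roll": 0, "jaw": 0.35},
    {"dx": 35, "dy": 11, "dz": 0, "roll": 0, "jaw": 0.35},
    {"dx": 35, "dy": 11, "dz": 0, "roll": 0, "jaw": 0.35},
    {"dx": 35, "dy": 11, "dz": 0, "roll": 0, "jaw": 0.35},
    {"dx": 35, "dy": 11, "dz": 0, "roll": 0, "jaw": 0.35},
    {"dx": 35, "dy": 11, "dz": 0, "roll": 0, "jaw": 0.35},
    {"dx": 35, "dy": 11, "dz": 0, "roll": 0, "jaw": 0.35},
    {"dx": 35, "dy": 11, "dz": 0, "roll": 0, "jaw": 0.35},
    {"dx": 35, "dy": 11, "dz": 0, "roll": 0, "jaw": 0.35},
    {"dx": 35, "dy": 11, "dz": 0, "roll": 0, "jaw": 0.35},
    {"dx": 34, "dy": 8, "dz": 0, "roll": 0, "jaw": 0.35}
  ]
}}

```text
time_s: 18.32
ee_pos: [0.6027, 0.0073, 0.1058]
eef_rot: [3.141, 0.0, 1.495]
force: [0.3, 0.2, -1.3]
grip_width: 0.0395
grip_force: 25.0
```

Emit:
{"op": "send_rows", "data": {
  "rows": [
    {"dx": 0, "dy": 0, "dz": 15, "roll": 0, "jaw": 0.35},
    {"dx": 0, "dy": 0, "dz": 10, "roll": 0, "jaw": 0.35},
    {"dx": 0, "dy": 0, "dz": 0, "roll": 0, "jaw": 0.35}
  ]
}}

```text
time_s: 18.57
ee_pos: [0.6008, 0.0053, 0.0781]
eef_rot: [-3.138, 0.0, 1.494]
force: [0.0, 0.3, -1.4]
grip_width: 0.039
grip_force: 25.0
```

Emit:
{"op": "send_rows", "data": {
  "rows": [
    {"dx": 0, "dy": 0, "dz": 20, "roll": 0, "jaw": 0.35},
    {"dx": 0, "dy": 0, "dz": 20, "roll": 0, "jaw": 0.35},
    {"dx": 0, "dy": 0, "dz": 13, "roll": 0, "jaw": 0.35},
    {"dx": 0, "dy": 0, "dz": 7, "roll": 0, "jaw": 0.35},
    {"dx": 0, "dy": 0, "dz": 3, "roll": 0, "jaw": 0.35},
    {"dx": 0, "dy": 0, "dz": 2, "roll": 0, "jaw": 0.35},
    {"dx": 0, "dy": 0, "dz": 0, "roll": 0, "jaw": 0.35},
    {"dx": 0, "dy": 0, "dz": 0, "roll": 0, "jaw": 0.35}
  ]
}}

```text
time_s: 19.23
ee_pos: [0.6026, 0.0053, 0.0163]
eef_rot: [3.14, 0.0, 1.491]
force: [-0.0, 0.2, -0.9]
grip_width: 0.0394
grip_force: 25.0
```

Emit:
{"op": "send_rows", "data": {
  "rows": [
    {"dx": 0, "dy": 0, "dz": 3.5, "roll": 0, "jaw": 0.35},
    {"dx": 0, "dy": 0, "dz": 2, "roll": 0, "jaw": 0.35},
    {"dx": 0, "dy": 0, "dz": 0, "roll": 0, "jaw": 0.35},
    {"dx": 0, "dy": 0, "dz": 0, "roll": 0, "jaw": 0.35}
  ]
}}

```text
time_s: 19.57
ee_pos: [0.6023, 0.0054, 0.0101]
eef_rot: [3.141, -0.0, 1.491]
force: [0.1, 0.0, 0.8]
grip_width: 0.0391
grip_force: 25.0
```

Emit:
{"op": "send_rows", "data": {
  "rows": [
    {"dx": 0, "dy": 0, "dz": 0, "roll": 0, "jaw": 0.1},
    {"dx": 0, "dy": 0, "dz": 0, "roll": 0, "jaw": -0.05},
    {"dx": 0, "dy": 0, "dz": 0, "roll": 0, "jaw": -0.05},
    {"dx": 0, "dy": 0, "dz": -10, "roll": 0, "jaw": -0.05},
    {"dx": 0, "dy": 0, "dz": -30, "roll": 0, "jaw": -0.05},
    {"dx": 0, "dy": 0, "dz": -35, "roll": 0, "jaw": -0.05},
    {"dx": 0, "dy": 0, "dz": -25, "roll": 0, "jaw": -0.05},
    {"dx": -5, "dy": -25, "dz": 0, "roll": 0, "jaw": -0.05},
    {"dx": -5, "dy": -35, "dz": 0, "roll": 0, "jaw": -0.05},
    {"dx": -5, "dy": -35, "dz": 0, "roll": 0, "jaw": -0.05},
    {"dx": -5, "dy": -29, "dz": 0, "roll": 0, "jaw": -0.05},
    {"dx": 0, "dy": 0, "dz": 0, "roll": 0, "jaw": -0.05}
  ]
}}

```text
time_s: 20.57
ee_pos: [0.4729, -0.0047, 0.1104]
eef_rot: [-3.14, 0.0, 1.491]
force: [0.7, 0.8, -0.1]
grip_width: 0.0492
grip_force: 0.0
```

Run:
```python
from h import *
wr(.478,-.005,.05,.005,.03)
c=load('wrist');P=cloud(c)
m=(P[...,2]>.004)&(P[...,2]<.03)&(np.hypot(P[...,0]-.478,P[...,1]+.005)<.05);vs,us=np.where(m);print(us.mean(),vs.mean())
u0=int(us.mean())-80;v0=int(vs.mean())-60;print(u0,v0)
im=cv2.resize(c['frame'][v0:v0+120,u0:u0+160],None,fx=5,fy=5,interpolation=cv2.INTER_CUBIC)
cv2.imwrite('pics/w5.png',cv2.cvtColor(im,cv2.COLOR_RGB2BGR))
```

```text
tcp [ 0.4755 -0.0047  0.111 ] w 0.0493
2045 ((477.555419921875, -7.939598083496094), (23.97958755493164, 85.01087951660156), 32.38396453857422) zpct [0.0159 0.021 ]
long axis deg 122.38396
316.5 238.81036168132943
236 178
```

View pics/w5.png

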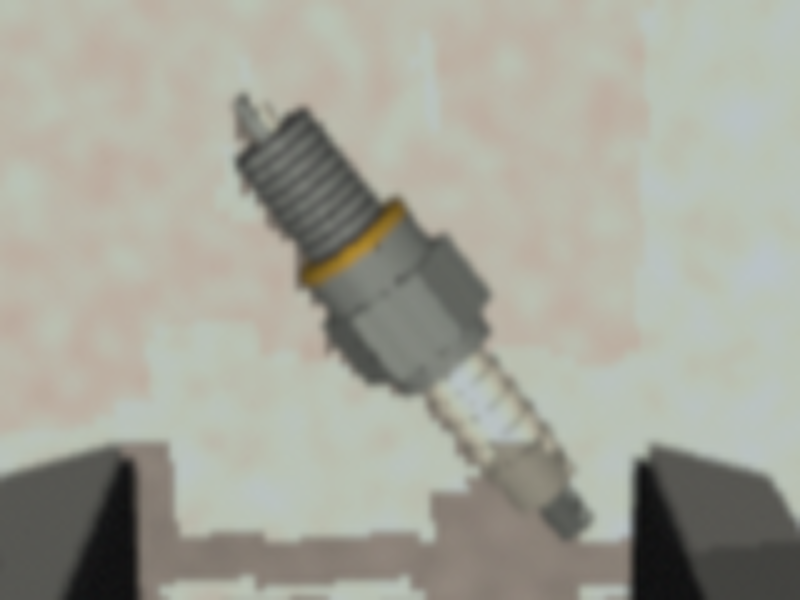

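The plug crop shows the thread up-left, the hexagon at (413,318) and the insulator down-right. The box is 24×85 mm, axis 122.4°, so the hexagon centre is about (0.477, -0.0066). I'll turn by -37° and go down.

Emit:
{"op": "send_rows", "data": {
  "rows": [
    {"dx": -1.8, "dy": 1.4, "dz": 0, "roll": -6.2, "jaw": -0.25},
    {"dx": 0, "dy": 0, "dz": 0, "roll": -6.2, "jaw": -0.25},
    {"dx": 0, "dy": 0, "dz": 0, "roll": -6.2, "jaw": -0.25},
    {"dx": 0, "dy": 0, "dz": 0, "roll": -6.2, "jaw": -0.25},
    {"dx": 0, "dy": 0, "dz": 0, "roll": -6.2, "jaw": -0.25},
    {"dx": 0, "dy": 0, "dz": 0, "roll": -6, "jaw": -0.25},
    {"dx": 0, "dy": 0, "dz": 25, "roll": 0, "jaw": -0.25},
    {"dx": 0, "dy": 0, "dz": 25, "roll": 0, "jaw": -0.25},
    {"dx": 0, "dy": 0, "dz": 20, "roll": 0, "jaw": -0.25},
    {"dx": 0, "dy": 0, "dz": 0, "roll": 0, "jaw": -0.25},
    {"dx": 0, "dy": 0, "dz": 0, "roll": 0, "jaw": -0.25}
  ]
}}

```text
time_s: 21.53
ee_pos: [0.4786, -0.0065, 0.0401]
eef_rot: [-3.141, -0.001, 2.137]
force: [0.2, -0.9, 0.6]
grip_width: 0.0586
grip_force: 0.0
```

Run:
```python
from h import *
wr(.478,-.005,.05,.005,.027,'w6.png')
```

```text
tcp [ 0.4791 -0.0065  0.041 ] w 0.0589
3522 ((477.4674987792969, -8.182388305664062), (23.82152557373047, 85.26546478271484), 32.79093933105469) zpct [0.0159 0.0211]
long axis deg 122.79094
```

View pics/w6.png

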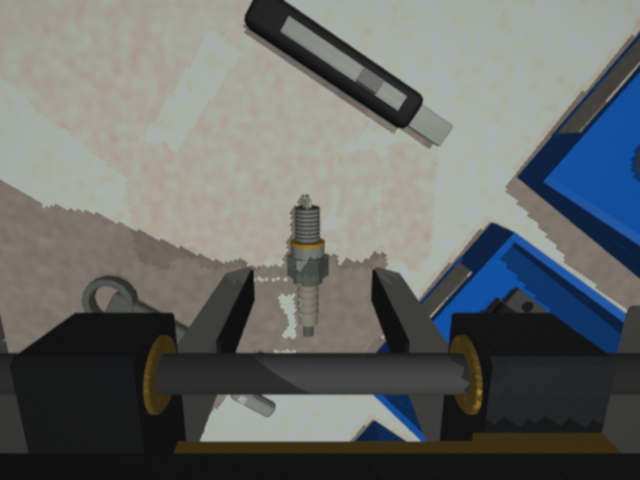

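The hexagon is at (307,266), centred between the fingers and aligned.

Emit:
{"op": "send_rows", "data": {
  "rows": [
    {"dx": 1, "dy": -2.2, "dz": 15, "roll": 0, "jaw": -0.25},
    {"dx": 0, "dy": 0, "dz": 13, "roll": 0, "jaw": -0.25},
    {"dx": 0, "dy": 0, "dz": 7, "roll": 0, "jaw": -0.2},
    {"dx": 0, "dy": 0, "dz": 0, "roll": 0, "jaw": 0.1},
    {"dx": 0, "dy": 0, "dz": 0, "roll": 0, "jaw": 0.4},
    {"dx": 0, "dy": 0, "dz": 0, "roll": 0, "jaw": 0.7},
    {"dx": 0, "dy": 0, "dz": 0, "roll": 0, "jaw": 0.7},
    {"dx": 0, "dy": 0, "dz": 0, "roll": 0, "jaw": 0.7},
    {"dx": 0, "dy": 0, "dz": 0, "roll": 0, "jaw": 0.7}
  ],
  "force": 20
}}

```text
time_s: 22.33
ee_pos: [0.4761, -0.0069, 0.0054]
eef_rot: [3.141, 0.001, 2.136]
force: [-0.4, -0.3, 4.4]
grip_width: 0.0225
grip_force: 20.0
```

Emit:
{"op": "send_rows", "data": {
  "rows": [
    {"dx": 0, "dy": 0, "dz": -10, "roll": 0, "jaw": 0.7},
    {"dx": 0, "dy": 0, "dz": -30, "roll": 0, "jaw": 0.7},
    {"dx": 0, "dy": 0, "dz": -30, "roll": 0, "jaw": 0.7},
    {"dx": 0, "dy": 0, "dz": -35, "roll": 0, "jaw": 0.7},
    {"dx": 0, "dy": 0, "dz": 0, "roll": 6.5, "jaw": 0.7},
    {"dx": 0, "dy": 0, "dz": 0, "roll": 6.5, "jaw": 0.7},
    {"dx": 0, "dy": 0, "dz": 0, "roll": 6.5, "jaw": 0.7},
    {"dx": 0, "dy": 0, "dz": 0, "roll": 6.5, "jaw": 0.7},
    {"dx": 0, "dy": 0, "dz": 0, "roll": 6.5, "jaw": 0.7},
    {"dx": 0, "dy": 0, "dz": 0, "roll": 0, "jaw": 0.7},
    {"dx": 0, "dy": 0, "dz": 0, "roll": 0, "jaw": 0.7}
  ]
}}

```text
time_s: 23.25
ee_pos: [0.4758, -0.0069, 0.1105]
eef_rot: [3.141, 0.0, 1.573]
force: [-0.4, -0.5, -0.7]
grip_width: 0.0224
grip_force: 20.0
```

Emit:
{"op": "send_rows", "data": {
  "rows": [
    {"dx": 20, "dy": 9, "dz": 0, "roll": 0, "jaw": 0.7},
    {"dx": 33, "dy": 15, "dz": 0, "roll": 0, "jaw": 0.7},
    {"dx": 33, "dy": 15, "dz": 0, "roll": 0, "jaw": 0.7},
    {"dx": 33, "dy": 15, "dz": 0, "roll": 0, "jaw": 0.7},
    {"dx": 33, "dy": 15, "dz": 0, "roll": 0, "jaw": 0.7},
    {"dx": 33, "dy": 15, "dz": 0, "roll": 0, "jaw": 0.7},
    {"dx": 33, "dy": 15, "dz": 0, "roll": 0, "jaw": 0.7},
    {"dx": 33, "dy": 15, "dz": 0, "roll": 0, "jaw": 0.7},
    {"dx": 33, "dy": 15, "dz": 0, "roll": 0, "jaw": 0.7},
    {"dx": 25, "dy": 13, "dz": 0, "roll": 0, "jaw": 0.7},
    {"dx": 0, "dy": 0, "dz": 0, "roll": 0, "jaw": 0.7},
    {"dx": 0, "dy": 0, "dz": 0, "roll": 0, "jaw": 0.7}
  ]
}}

```text
time_s: 24.25
ee_pos: [0.618, 0.3028, 0.1092]
eef_rot: [-3.141, 0.0, 1.574]
force: [-0.4, -0.8, -0.4]
grip_width: 0.0223
grip_force: 20.0
```

Run:
```python
from h import *
print(get_obs()['ee_pos'])
c=shot('side');cv2.imwrite('pics/sd.png',cv2.cvtColor(cv2.resize(c['frame'][150:450,50:450],None,fx=2,fy=2),cv2.COLOR_RGB2BGR))
```

```text
[0.61800645 0.30284419 0.10921912]
```

View pics/sd.png

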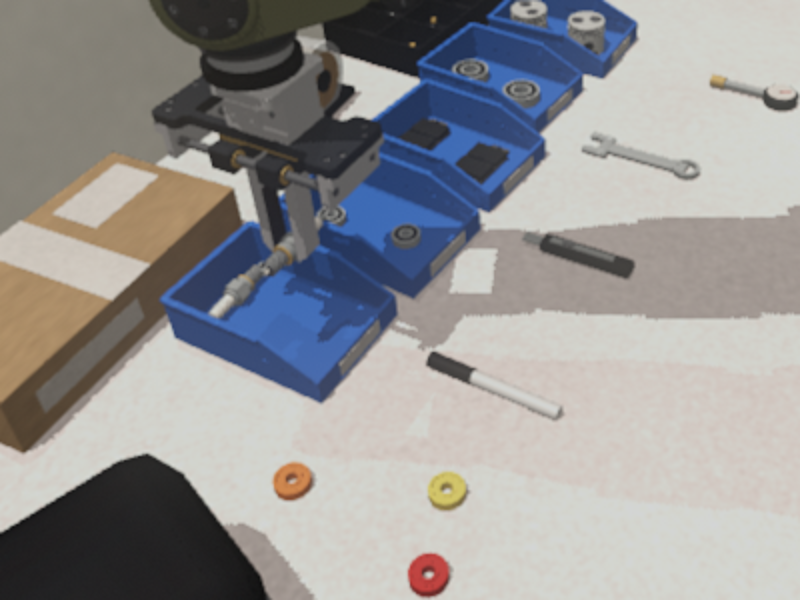

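The other four parts lie properly in their bins, and the plug at (275,255) is held about level. I'll lower it.

Emit:
{"op": "send_rows", "data": {
  "rows": [
    {"dx": 0, "dy": 0, "dz": 25, "roll": 0, "jaw": 0.7},
    {"dx": 0, "dy": 0, "dz": 30, "roll": 0, "jaw": 0.7},
    {"dx": 0, "dy": 0, "dz": 20, "roll": 0, "jaw": 0.7},
    {"dx": 0, "dy": 0, "dz": 12, "roll": 0, "jaw": 0.7},
    {"dx": 0, "dy": 0, "dz": 5, "roll": 0, "jaw": 0.7},
    {"dx": 0, "dy": 0, "dz": 2, "roll": 0, "jaw": 0.7},
    {"dx": 0, "dy": 0, "dz": 0, "roll": 0, "jaw": 0.7},
    {"dx": 0, "dy": 0, "dz": 0, "roll": 0, "jaw": 0.7}
  ]
}}

```text
time_s: 24.97
ee_pos: [0.619, 0.302, 0.0175]
eef_rot: [3.14, -0.001, 1.569]
force: [-0.2, -0.2, -0.8]
grip_width: 0.0227
grip_force: 20.0
```

Emit:
{"op": "send_rows", "data": {
  "rows": [
    {"dx": 0, "dy": 0, "dz": 3.5, "roll": 0, "jaw": 0.7},
    {"dx": 0, "dy": 0, "dz": 2.5, "roll": 0, "jaw": 0.7},
    {"dx": 0, "dy": 0, "dz": 1, "roll": 0, "jaw": 0.7},
    {"dx": 0, "dy": 0, "dz": 0, "roll": 0, "jaw": 0.7},
    {"dx": 0, "dy": 0, "dz": 0, "roll": 0, "jaw": 0.7}
  ]
}}

```text
time_s: 25.38
ee_pos: [0.6185, 0.302, 0.0095]
eef_rot: [3.141, -0.0, 1.569]
force: [-2.2, -0.8, 4.5]
grip_width: 0.0225
grip_force: 20.0
```

In contact with the floor. I'll release and retreat.

Emit:
{"op": "send_rows", "data": {
  "rows": [
    {"dx": 0, "dy": 0, "dz": 0, "roll": 0, "jaw": 0.45},
    {"dx": 0, "dy": 0, "dz": 0, "roll": 0, "jaw": 0.25},
    {"dx": 0, "dy": 0, "dz": 0, "roll": 0, "jaw": 0.25},
    {"dx": 0, "dy": 0, "dz": -10, "roll": 0, "jaw": 0.25},
    {"dx": 0, "dy": 0, "dz": -30, "roll": 0, "jaw": 0.25},
    {"dx": 0, "dy": 0, "dz": -35, "roll": 0, "jaw": 0.25},
    {"dx": 0, "dy": 0, "dz": -35, "roll": 0, "jaw": 0.25},
    {"dx": 0, "dy": -30, "dz": -10, "roll": 0, "jaw": 0.25},
    {"dx": 0, "dy": -35, "dz": 0, "roll": 0, "jaw": 0.25},
    {"dx": 0, "dy": -35, "dz": 0, "roll": 0, "jaw": 0.25},
    {"dx": 0, "dy": 0, "dz": 0, "roll": 0, "jaw": 0.25}
  ]
}}

```text
time_s: 26.3
ee_pos: [0.5131, 0.302, 0.1291]
eef_rot: [-3.139, 0.001, 1.571]
force: [0.3, 0.5, 0.7]
grip_width: 0.0349
grip_force: 0.0
```

Run:
```python
from h import *
print(get_obs()['ee_pos'])
c=shot('scene');cv2.imwrite('pics/fin.png',cv2.cvtColor(cv2.resize(c['frame'][130:470,140:400],(600,600*340//260)[:2])[:,:],cv2.COLOR_RGB2BGR)[:600] if 0 else cv2.cvtColor(cv2.resize(c['frame'][130:470,140:400],(459,600)),cv2.COLOR_RGB2BGR))
P=cloud(c);hsv=cv2.cvtColor(c['frame'],cv2.COLOR_RGB2HSV)
for n,x,y,r in [('piston',.603,-.295,.04),('big',.6245,-.1445,.03),('pad',.602,.005,.045),('small',.61,.1537,.022),('plug',.6185,.302,.05)]:
    q=P[(np.hypot(P[...,0]-x,P[...,1]-y)<r)&(hsv[...,1]<110)&(P[...,2]>.008)&(P[...,2]<.09)]
    if len(q): print(n,len(q),cv2.minAreaRect((q[:,:2]*1000).astype(np.float32)),'z',np.percentile(q[:,2],[50,95]).round(4))
```

```text
[0.51314566 0.30201489 0.12912737]
piston 509 ((603.3424682617188, -291.71923828125), (51.435787200927734, 49.176692962646484), 82.34635162353516) z [0.0469 0.052 ]
big 325 ((624.7925415039062, -141.47837829589844), (46.978885650634766, 48.040283203125), 34.882991790771484) z [0.018  0.0217]
pad 507 ((601.8884887695312, 4.092990875244141), (74.51602172851562, 39.080570220947266), 85.03936767578125) z [0.015  0.0189]
small 167 ((610.2132568359375, 151.3096466064453), (29.916418075561523, 27.51734733581543), 63.375484466552734) z [0.0134 0.0165]
plug 330 ((618.5853881835938, 300.294677734375), (24.709556579589844, 81.10749053955078), 10.016911506652832) z [0.0212 0.0269]
```

View pics/fin.png

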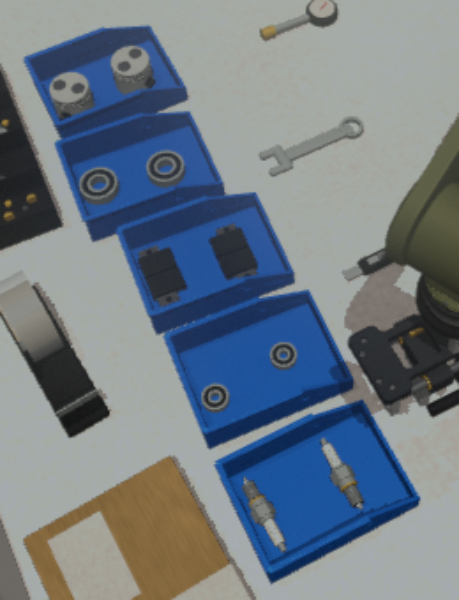

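All five parts lie flat or upright beside their twins, at the heights expected, and the gripper is clear.

```bash
python3 -c "
from station import *
print(hand_in())"
```

```text
the job is handed in; nothing more can be done
None
```

All five parts are in the bins of their kind, each beside the part already there, and the job was handed in at about 26 s on the robot's clock; the hand-in call returned no verdict.

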